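# Roll the speaker into its charging cradle and switch it on

### The job

Put the cylindrical speaker on charge: with your fingertips lightly on its top, roll it along the tray and over the cradle's low lip until it has dropped fully home in the saddle, square and roughly centred. It is too fat to hold and its fabric marks easily, so touch it nowhere but on top and keep a light hand, about 5 to 8 N and never over 15 N. Then flip the power strip's toggle switch right over to on, and leave the remote, the dice cup and the vase where they are.

Things in the scene. Friction and masses are not known exactly. Their poses are not given: they have to be found in the camera images.
- speaker: plain round speaker in dark grey fabric, rubber ends, two thin metal bands, lying on its side in the tray: 80 mm diameter, 200 mm long, 0.55 to 1 kg, rigid, the same all round (it charges either way up). Origin at its centre, x its long axis. Fingertips grip it well: it travels half as far as they do. Left alone it stops within 1 to 2 cm on the flat floor, but rolls back off the cradle's ramp
- tray: the bamboo tray, 270 x 270 mm, too heavy to shift, its 10 mm wide rim standing 16 mm above its flat floor. Origin at the tray's middle, 18 mm below the floor's surface (trays differ: the floor lies some 10 to 18 mm above the veneer)
- cradle: low grey plastic cradle fixed on the tray's floor: 120 mm along its x, y from +39 mm (foot of ramp) to -44 mm. Origin on the floor at mid saddle; +y points over the front lip to the speaker, which starts 120 to 140 mm out, square within 0.03 rad, and rolls in along -y. 15 degree ramp up to the lip; then a V saddle, lowest (1.7 mm) at y = -7, front flank 12, back flank 30 degrees; back stop 15 mm high at y = -32
- cradle_seat (a point): where the speaker's centre lies when it is home: over the cradle's origin, 44 mm above the tray's floor; its axes are the cradle's
- cradle_lip (a point): middle of the flat top (y = 15 to 17.5) of the cradle's front lip, 6.3 mm above the tray's floor. Height of the speaker's centre above the floor on its way in, at distances before the seat: 40 mm up to 46 (ramp met), 44.9 at 28, 45.9 at 23, 46.3 at 17 to 15 (over the lip); from there it drops 2 mm home by itself
- toggle (a joint): the steel bat toggle switch near one end of the grey power strip (fixed, 240 x 56 mm, 40 mm high): 0 rad = off (leaning to the strip's -x), 0.8 rad = fully on (leaning to the strip's +x), with about 2 N of rubbing resistance at the tip; it stays where it is left
- toggle_tip (a point): centre of the toggle's 10 mm ball tip, 28 mm from its pivot on a 7 mm thick shaft; moves with it (about 69 mm above the veneer at either end of its swing)
- toggle_pivot (a point): the toggle's pivot, 43 mm above the veneer and 3 mm above the strip's top, on its middle line; its axes are the strip's: x along the strip (off to on), z up
- remote: charcoal soundbar remote, 165 x 42 x 17 mm, origin under its middle; leave alone
- dice_cup: red plastic dice cup, 76 mm wide, 92 mm tall, origin under its middle; leave alone
- vase: small glass vase, 68 mm wide, 140 mm tall, standing on a round 94 mm coaster, origin under its middle; leave alone
Mind the look-alikes: they are no part of the job. Leave any pink or turquoise look-alike of the speaker alone.

How it is judged:
By the outcome, as a careful person would: the job done as asked, in the order asked, and still so for the second after the job is handed in, with the robot touching nothing.
It also fails if it takes over 72 s, if anything falls off the work surface, if the arm or the gripper's body presses on something with over 40 N, if the wrist force passes 120 N, or if a joint passes its speed limit or range.

### The arm

A 6-joint arm with a two-finger parallel gripper is mounted at the origin on the work surface. World frame = base frame: x ahead of the robot, y to its left, z up, the work surface at z = 0. Lengths are in m, angles in rad, forces in N, time in s.
With the tool pointing down it reaches from about 0.3 to 0.775 m from the base axis. Payload 14.6 kg.
Tool frame: the origin (TCP) lies midway between the tips of the shut fingers; the grasp point (between the pads) lies 19 mm behind it; z points along the fingers, y is the direction in which the jaws open and shut (so a half turn about z gives the same grasp; the last joint's range is limited). The gripper opens to 94 mm and grips with 3 to 60 N. Pads are 16 mm wide; open, the fingers measure 119 mm over their backs; the gripper's body (75 mm by 177 mm) begins 78 mm behind the grasp point.
Start: joints at [-1.227, 0.3, 1.521, -0, 1.321, -0.067], TCP at [0.22, -0.504, 0.205] pointing down, gripper open.
Joint ranges: [-3.03, 3.03], [-0.79, 2.21], [0.23, 2.52], [-1.04, 4.18], [0, 3.07], [-2.55, 2.55]. Speed limits (rad/s): [2.22, 2.22, 2.57, 3.14, 3.14, 3.14].

### API

Orientations are given as [roll, pitch, yaw] about the fixed x, y, z axes, in that order (R = Rz(yaw) Ry(pitch) Rx(roll)).
In Python, from station import readout, imaging, job gives the robot as it stands.
- The arm moves only by the tool arm_command, never from a script. Its argument "increments" is a list of rows, each an object with "gripper": the opening, from 0 (shut) to 1 (fully open); "slide": the shift along the world's x, y, z in m, a list of three; "yaw": the turn about the world's z in rad. A call has 1 to 8 rows; each row is the pose to reach, as a shift and turn from the pose commanded when the call began; what a row does not reach only later rows make up. A row lasts 1/8 s, in which the tool goes at most 62.5 mm and 10.7 degrees, less where a joint would pass 70% of its speed; a pose out of reach is approached as far as the arm can. A call with a gripper value outside its range is refused whole. The fingers move at their own pace and stop on an object; "grip_force" is the grip in N (left out, the last holds). Time passes only in rows, so rows that repeat a pose let the fingers close. It gives the time, the measured TCP pose, the force and the opening at its end, in the units of the state.
- readout.get_obs(): the state, without advancing time (a new reading comes with each control period).
- imaging.camera(name): name is "side" or "top"; returns a dict with "color" (400x640x3 uint8, red, green, blue), "mtx" (3x3 intrinsics, pixels), "rvec" (rotation vector, rad) and "tvec" (3), from world to camera coordinates, as OpenCV has them. Camera axes: x right, y down, z forward; pixel columns grow to the right and rows downward; lengths in m; the calibration is good to about 2 mm. A picture is of the moment at which its call begins. There is no depth.
- job.hand_in(): hands the job in, once; it reports no verdict.
The state is a dict: "time_s": time; "qpos": joint angles; "joint_vel": joint speeds; "tau": joint torques, N m; "ee_pos": TCP position; "eef_rot": TCP orientation; "force": force on the tool from outside, world axes, zero at the start; "moment": the same for the moment, N m; "grip_width": finger opening in m.
Only numpy, scipy, OpenCV 4.12 (cv2) and the standard library are available. Lean on these libraries where they do the work, as an engineer would, in place of code of your own. Each camera call takes 0.05 s, during which the arm holds its last target. There are 200 camera calls.

## Working session

There is one attempt and no reset: what is moved stays moved. The work goes in short steps, Python scripts to look and compute and a tool call to move; the robot and the scene stay as the last step left them, time stands still between calls to the robot, and variables do not carry over. Pictures are saved under pics/ and viewed, about 8 in all and at most 12, crops included, and the job is handed in when it is done.

Besides the shell and the picture viewer there is one more tool, called after ">>>" as a command line: name --argument value ..., lists and objects as JSON in quotes. arm_command: Moves the arm, as the interface text tells. Its arguments: {"type":"object","properties":{"increments":{"type":"array","items":{"type":"object","properties":{"gripper":{"type":"number"},"slide":{"type":"array","items":{"type":"number"}},"yaw":{"type":"number"}}}},"grip_force":{"type":"number"}},"required":["increments"]}

```bash
mkdir -p pics; cat > h.py <<'E'
import numpy as np, cv2
from station import readout, imaging, job
def cam(n):
    c=imaging.camera(n); R=cv2.Rodrigues(np.array(c["rvec"],float))[0]
    c["R"]=R; c["K"]=np.array(c["mtx"],float); c["t"]=np.array(c["tvec"],float).ravel(); c["C"]=-R.T@c["t"]; return c
def ray(c,uv,z):
    uv=np.atleast_2d(np.array(uv,float)); d=np.c_[uv,np.ones(len(uv))]@np.linalg.inv(c["K"]).T@c["R"]
    return c["C"]+d*((z-c["C"][2])/d[:,2])[:,None]
def proj(c,p): return cv2.projectPoints(np.atleast_2d(np.array(p,float)),np.array(c["rvec"],float),c["t"],c["K"],None)[0][:,0]
def save(c,f,box=None,s=1):
    im=c["color"][...,::-1]
    if box: x0,y0,x1,y1=box; im=im[y0:y1,x0:x1]
    cv2.imwrite("pics/"+f,cv2.resize(im,None,fx=s,fy=s,interpolation=cv2.INTER_CUBIC))
E
python3 - <<'E'
from h import *
for n in("top","side"):
    c=cam(n); save(c,n+"0.png"); print(n,c["C"],c["K"].round(1).tolist(),c["R"].round(3).tolist())
o=readout.get_obs(); print(o)
E
```

```text
top [0.42580866 0.10000357 1.30846002] [[416.8, 0.0, 316.5], [0.0, 416.8, 204.4], [0.0, 0.0, 1.0]] [[-0.015, -1.0, 0.011], [-0.999, 0.015, -0.039], [0.039, -0.012, -0.999]]
side [-0.46587362  1.05755264  0.97510995] [[501.7, 0.0, 314.3], [0.0, 501.7, 198.5], [0.0, 0.0, 1.0]] [[-0.72, -0.693, -0.016], [-0.375, 0.409, -0.832], [0.583, -0.593, -0.555]]
{'time_s': 0.1, 'qpos': array([-1.22658890e+00,  3.00414330e-01,  1.52153706e+00, -1.87128238e-05,
        1.32069721e+00, -6.65533501e-02]), 'joint_vel': array([-0.00152413, -0.00196191, -0.00181364,  0.00042123, -0.00031127,
        0.00069303]), 'tau': array([ 1.86873745e-03, -5.32643616e+01, -3.53283978e+01,  7.09460699e-02,
        2.34522752e-02, -6.15678891e-05]), 'ee_pos': array([ 0.21955285, -0.50401286,  0.20493609]), 'eef_rot': array([-3.14053784e+00, -5.21393550e-05,  4.10765387e-01]), 'force': array([-0.59843652, -0.32155598, -0.91214516]), 'moment': array([-0.05329425,  0.01099206, -0.02545217]), 'grip_width': 0.09386523915462833}
```

View pics/top0.png

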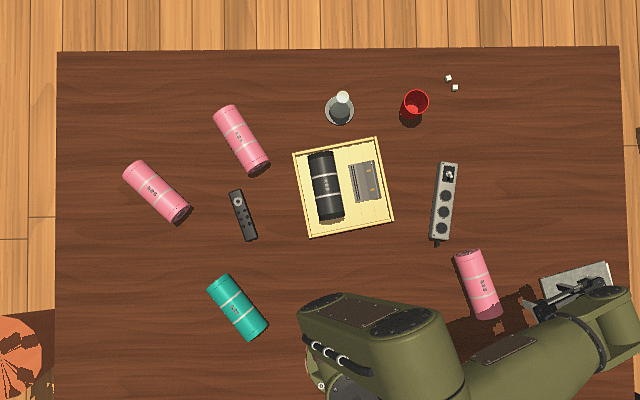

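View pics/side0.png

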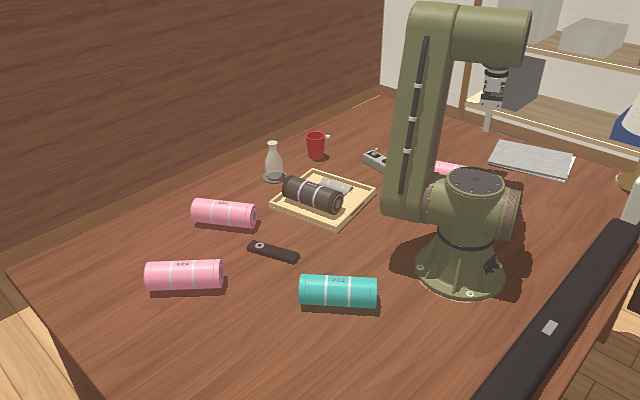

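The dark grey speaker lies in the tray at top px (326,186). The look-alikes are pink at (242,140), (157,192) and (478,284), and turquoise at (238,308). Only the dark grey one lies in the tray and matches. The cradle is at (364,181), the power strip at (444,202) with its toggle near (449,172), and the remote, vase and cup at (243,215), (341,108) and (414,105). One enlarged crop to confirm.

```bash
python3 - <<'E'
from h import *
c=cam("top"); s=cam("side")
a=cv2.resize(c["color"][130:250,285:475],None,fx=4.2,fy=4.2,interpolation=cv2.INTER_CUBIC)[...,::-1]
cv2.imwrite("pics/crop1.png",a)
b=cv2.resize(s["color"][130:235,260:400],None,fx=5,fy=5,interpolation=cv2.INTER_CUBIC)[...,::-1]
cv2.imwrite("pics/crop2.png",b)
E
```

```text
(no output)
```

View pics/crop1.png

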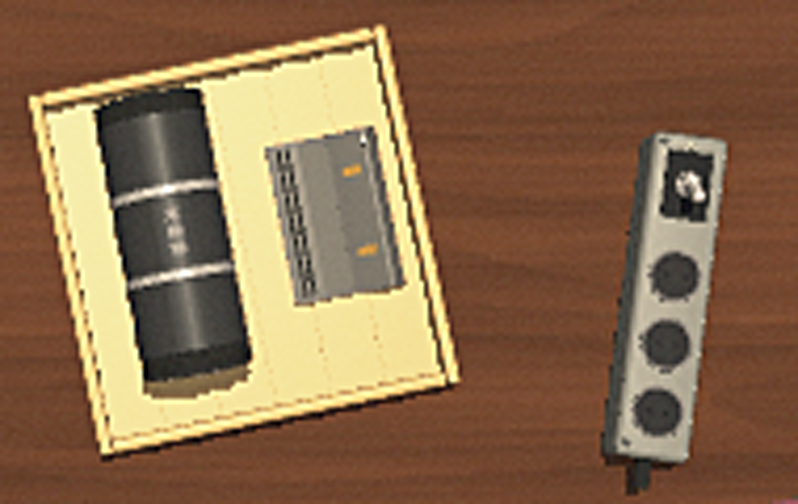

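View pics/crop2.png

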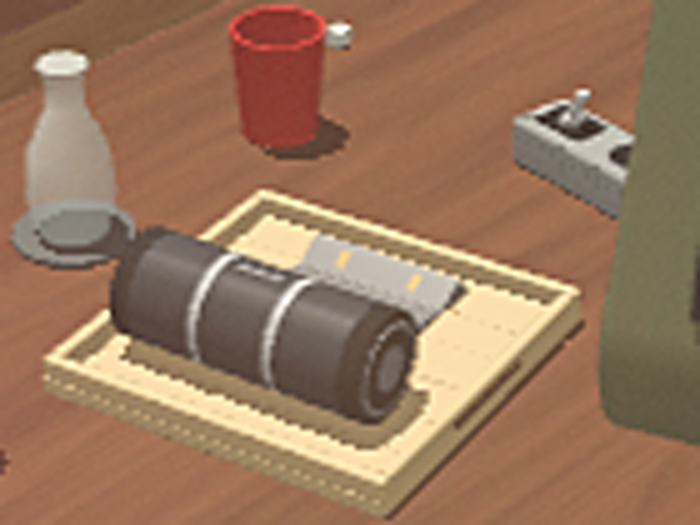

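Confirmed: the dark grey speaker is in the tray, and the cradle's ribbed ramp faces it. The toggle sits at the far end of the strip. Now I measure.

```bash
cat > m.py <<'E'
from h import *
def mask(c,box,lo,hi,hsv=True):
    im=cv2.cvtColor(c["color"],cv2.COLOR_RGB2HSV); m=cv2.inRange(im,np.array(lo),np.array(hi))
    z=np.zeros_like(m); x0,y0,x1,y1=box; z[y0:y1,x0:x1]=m[y0:y1,x0:x1]; return z
def big(m):
    cs=cv2.findContours(m,cv2.RETR_EXTERNAL,cv2.CHAIN_APPROX_NONE)[0]; return max(cs,key=cv2.contourArea)[:,0].astype(float)
def rect(c,m,z):
    p=ray(c,big(m),z)[:,:2]; (cx,cy),(w,h),a=cv2.minAreaRect((p*1000).astype(np.float32)); b=cv2.boxPoints(((cx,cy),(w,h),a))
    return (cx/1000,cy/1000),(w,h),a,b.round(0).tolist()
E
python3 - <<'E'
from m import *
c=cam("top"); s=cam("side")
im=cv2.cvtColor(c["color"],cv2.COLOR_RGB2HSV)
for n,p in dict(tray=(350,215),rim=(297,190),cr=(362,180),spk=(320,180),strip=(441,225),stripside=(433,225),wood=(410,200)).items(): print(n,im[p[1],p[0]])
m=mask(c,(285,130,400,245),(18,40,120),(40,140,255)); m=cv2.morphologyEx(m,cv2.MORPH_CLOSE,np.ones((3,3)))
print("tray",rect(c,m,.030))
m=mask(c,(345,155,385,205),(0,0,60),(180,60,200)); print("cradle",rect(c,m,.018))
m=mask(c,(300,145,348,226),(0,0,0),(180,90,75)); m=cv2.morphologyEx(m,cv2.MORPH_CLOSE,np.ones((7,7))); print("spk",rect(c,m,.054))
m=mask(c,(425,155,465,246),(0,0,110),(180,60,255)); m=cv2.morphologyEx(m,cv2.MORPH_CLOSE,np.ones((9,9))); print("strip top",rect(c,m,.040))
for b,cc in (((440,160,460,184),c),((368,140,384,160),s)):
    x0,y0,x1,y1=b; print(cv2.cvtColor(cc["color"],cv2.COLOR_RGB2GRAY)[y0:y1,x0:x1])
E
```

```text
tray [ 24  94 246]
rim [ 10 153 112]
cr [ 18  41 144]
spk [26 26 68]
strip [20 12 64]
stripside [ 19  44 158]
wood [ 11 157 114]
tray ((0.5295006103515625, 0.00359368896484375), (266.9067077636719, 266.7321472167969), 10.664639472961426, [[374.0, 110.0], [423.0, -152.0], [685.0, -103.0], [636.0, 159.0]])
cradle ((0.5471917114257813, -0.065132568359375), (118.49882507324219, 81.26644897460938), 9.761101722717285, [[482.0, -35.0], [496.0, -115.0], [612.0, -95.0], [599.0, -15.0]])
spk ((0.5331602783203125, 0.056629039764404296), (206.79364013671875, 77.64096069335938), 9.73630142211914, [[425.0, 77.0], [438.0, 1.0], [642.0, 36.0], [629.0, 112.0]])
strip top ((0.4824753112792969, -0.30621173095703125), (53.70988464355469, 237.2577667236328), 81.20170593261719, [[361.0, -315.0], [596.0, -351.0], [604.0, -298.0], [369.0, -262.0]])
[[ 76  80  80  78  74  77  77  77  74  78  79  82  78  79  76  74  76  71
   78  76]
 [ 77  94 112  96  80  75  74  79  75  74  73  73  75  72  75  73  74  76
   75  81]
 [ 77 156 186 161 178 169 176 165 131 118 106  78  73  81  82  77  78  77
   80  81]
 [ 86 15
[... 2418 characters left out ...]
 133 104 110 110 110 114 114]
 [100 113 145 185 226 212 144 139 130 104 109 112 112 114 115 119]
 [203 231 210 125  61  95 166 132 119 102 106 112 114 116 117 119]
 [208 128  47  49  96 167 121 139 163 183 114 112 117 118 120 119]
 [ 46  52  60  82 180 236 133 148 167 122 192 186 117 116 119 121]
 [ 53  56  57  95 161 140 142 138  90  53  55 115 194 172 115 123]
 [208 162  60  56  73  89  94  88  43  51  61  50  72 160 208 158]
 [194 207 209 162  59  53  59  65  62  42  44  75 150 202 197 201]
 [156 182 197 208 204 118  65  54  57  90 156 211 201 196 193 195]
 [114 130 162 186 199 210 208 173 179 209 201 197 194 195 198 204]
 [107 114 114 119 123 188 196 202 199 196 194 192 194 196 183 111]]
```

```bash
python3 - <<'E'
from m import *
c=cam("top"); s=cam("side")
print("side tip",ray(s,[(376,149.3)],.069))
for p in [(447,173),(447.5,174),(449.5,173),(450.5,176)]: print(p,ray(c,[p],.069).round(4)[0,:2],ray(c,[p],.043).round(4)[0,:2])
m=mask(c,(440,160,457,184),(0,0,0),(180,255,70)); m=cv2.morphologyEx(m,cv2.MORPH_CLOSE,np.ones((5,5)));print("plate",rect(c,m,.04))
for P in [(.5667,-.3307,.069),(.5885,-.334,.069)]: print(P,proj(c,P),proj(s,P))
# enlarge side+top around toggle
a=cv2.resize(c["color"][155:190,432:467],(400,400),interpolation=cv2.INTER_NEAREST); b=cv2.resize(s["color"][140:165,362:387],(400,400),interpolation=cv2.INTER_NEAREST)
cv2.imwrite("pics/tog.png",np.hstack([a,b])[...,::-1])
# rim-top corners, side view, for floor height check
for z in(.026,.030,.034): print(z,proj(s,[(.374,.110,z),(.636,.159,z)]).round(1).tolist())
E
```

```text
side tip [[ 0.54740379 -0.31233011  0.069     ]]
(447, 173) [ 0.5624 -0.3073] [ 0.5652 -0.3158]
(447.5, 174) [ 0.5593 -0.3087] [ 0.5621 -0.3173]
(449.5, 173) [ 0.5623 -0.3148] [ 0.5651 -0.3235]
(450.5, 176) [ 0.5532 -0.3176] [ 0.5559 -0.3263]
plate ((0.563048828125, -0.3200928955078125), (33.132843017578125, 49.27909851074219), 81.33007049560547, [[536.0, -333.0], [585.0, -340.0], [590.0, -307.0], [541.0, -300.0]])
(0.5667, -0.3307, 0.069) [[454.74149154 171.44744344]] [[374.98746924 146.02694132]]
(0.5885, -0.334, 0.069) [[455.63211887 164.19134349]] [[371.06462268 143.96416585]]
0.026 [[335.7, 226.1], [268.5, 201.0]]
0.03 [[335.7, 225.0], [268.4, 200.0]]
0.034 [[335.7, 224.0], [268.3, 199.1]]
```

View pics/tog.png

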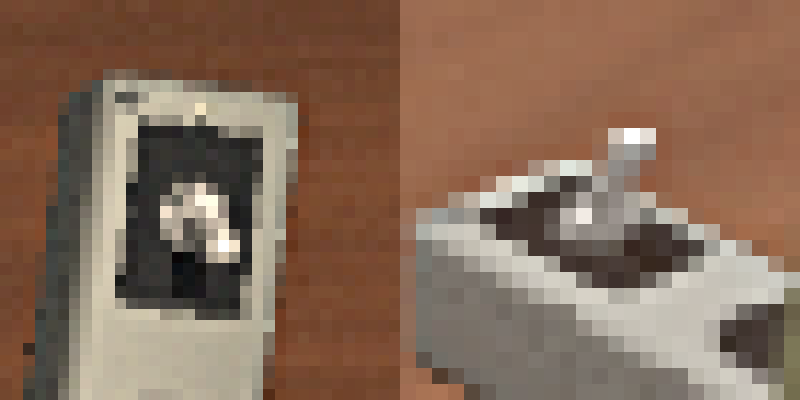

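The toggle tip is at about (0.553, -0.318), on the robot side of its pivot at about (0.565, -0.321), so "on" is away from the robot along (0.988, -0.152). The speaker's axis centre is at (0.530, 0.056) with yaw 0.170. The seat is at about (0.547, -0.062), about 119 mm away along (0.17, -0.985).

>>> arm_command --increments '[{"slide": [0.06, 0.11, 0], "yaw": 0.17, "gripper": 0.6}, {"slide": [0.1, 0.19, 0], "yaw": 0.34, "gripper": 0.6}, {"slide": [0.14, 0.26, 0], "yaw": 0.5, "gripper": 0.6}, {"slide": [0.17, 0.32, 0], "yaw": 0.67, "gripper": 0.6}, {"slide": [0.2, 0.375, 0], "yaw": 0.84, "gripper": 0.6}, {"slide": [0.23, 0.43, 0], "yaw": 1.0, "gripper": 0.6}, {"slide": [0.26, 0.485, 0], "yaw": 1.17, "gripper": 0.6}, {"slide": [0.29, 0.54, 0], "yaw": 1.33, "gripper": 0.6}]'

```text
time_s: 1.4
ee_pos: [0.4565, -0.0615, 0.2057]
eef_rot: [3.141, 0.0, 1.746]
force: [1.0, 0.1, 1.1]
grip_width: 0.0565
```

>>> arm_command --increments '[{"slide": [0, 0, 0]}, {"slide": [0, 0, 0]}]'

```text
invalid input
```

>>> arm_command --increments '[{"slide": [0, 0, 0], "yaw": 0, "gripper": 0.6}, {"slide": [0, 0, 0], "yaw": 0, "gripper": 0.6}]'

```text
time_s: 1.65
ee_pos: [0.4556, -0.0638, 0.2054]
eef_rot: [-3.141, 0.0, 1.74]
force: [0.0, -0.1, -0.3]
grip_width: 0.0565
```

>>> arm_command --increments '[{"slide": [0.036, 0.067, -0.02], "yaw": 0, "gripper": 0.6}, {"slide": [0.06, 0.11, -0.06], "yaw": 0, "gripper": 0.6}, {"slide": [0.072, 0.134, -0.085], "yaw": 0, "gripper": 0.6}, {"slide": [0.072, 0.134, -0.095], "yaw": 0, "gripper": 0.6}, {"slide": [0.072, 0.134, -0.1], "yaw": 0, "gripper": 0.6}, {"slide": [0.072, 0.134, -0.1], "yaw": 0, "gripper": 0.6}]'

```text
time_s: 2.4
ee_pos: [0.5279, 0.069, 0.1062]
eef_rot: [3.141, 0.0, 1.739]
force: [-0.2, -0.0, -0.1]
grip_width: 0.0564
```

```bash
python3 - <<'E'
from m import *
s=cam("side"); save(s,"s1.png",(250,120,400,240),5); print(readout.get_obs()["ee_pos"],readout.get_obs()["force"])
for z in(.09,.094,.098): print(proj(s,[(.428,.038,z),(.53,.056,z),(.629,.073,z)]).round(1).tolist())
E
```

```text
[0.52805091 0.0692588  0.10648532] [-0.03376899 -0.73720192  0.91793002]
[[338.3, 193.5], [311.7, 184.3], [287.4, 175.9]]
[[338.3, 192.4], [311.7, 183.3], [287.4, 174.9]]
[[338.3, 191.4], [311.6, 182.3], [287.3, 173.9]]
```

View pics/s1.png

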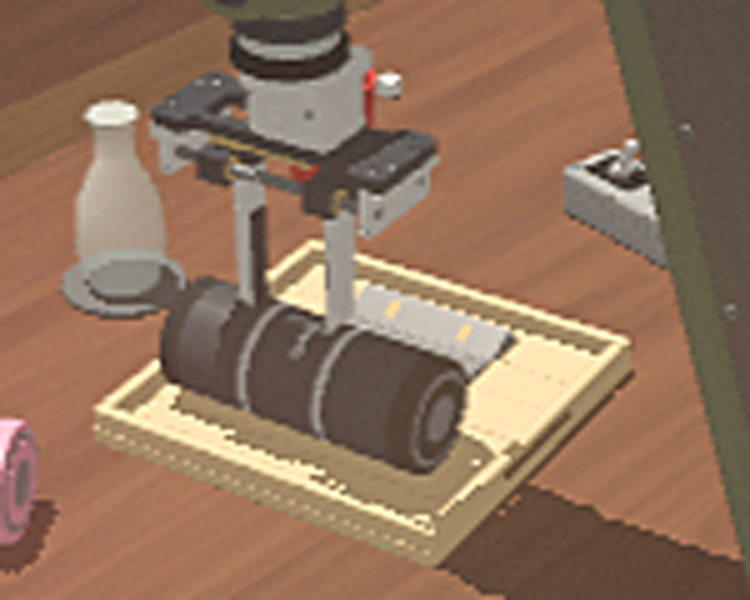

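The fingers straddle the middle of the speaker just above its top (tips at crop (250,300) and (340,325)), clear of everything else. I'll lower gently to find contact.

>>> arm_command --increments '[{"slide": [0, 0, -0.004], "yaw": 0, "gripper": 0.6}, {"slide": [0, 0, -0.007], "yaw": 0, "gripper": 0.6}, {"slide": [0, 0, -0.0075], "yaw": 0, "gripper": 0.6}, {"slide": [0, 0, -0.0075], "yaw": 0, "gripper": 0.6}]'

```text
time_s: 2.95
ee_pos: [0.5278, 0.0705, 0.098]
eef_rot: [3.142, 0.0, 1.741]
force: [0.4, -0.3, 0.1]
grip_width: 0.0564
```

>>> arm_command --increments '[{"slide": [0, 0, -0.0007], "yaw": 0, "gripper": 0.6}, {"slide": [0, 0, -0.0007], "yaw": 0, "gripper": 0.6}]'

```text
time_s: 3.2
ee_pos: [0.5278, 0.0705, 0.0972]
eef_rot: [-3.141, -0.0, 1.741]
force: [-0.1, -0.3, -0.1]
grip_width: 0.0563
```

>>> arm_command --increments '[{"slide": [0, 0, -0.0007], "yaw": 0, "gripper": 0.6}, {"slide": [0, 0, -0.0007], "yaw": 0, "gripper": 0.6}]'

```text
time_s: 3.45
ee_pos: [0.5278, 0.0705, 0.0965]
eef_rot: [-3.142, 0.0, 1.741]
force: [-0.0, -0.9, 1.0]
grip_width: 0.0563
```

>>> arm_command --increments '[{"slide": [0, 0, -0.0005], "yaw": 0, "gripper": 0.6}, {"slide": [0, 0, -0.0005], "yaw": 0, "gripper": 0.6}]'

```text
time_s: 3.7
ee_pos: [0.5278, 0.0705, 0.096]
eef_rot: [-3.142, -0.0, 1.741]
force: [0.6, -0.0, -0.5]
grip_width: 0.0564
```

>>> arm_command --increments '[{"slide": [0, 0, -0.0005], "yaw": 0, "gripper": 0.6}, {"slide": [0, 0, -0.0005], "yaw": 0, "gripper": 0.6}]'

```text
time_s: 3.95
ee_pos: [0.5278, 0.0705, 0.0955]
eef_rot: [-3.141, -0.0, 1.741]
force: [0.6, -0.1, 0.2]
grip_width: 0.0563
```

>>> arm_command --increments '[{"slide": [0, 0, -0.0007], "yaw": 0, "gripper": 0.6}, {"slide": [0, 0, -0.0007], "yaw": 0, "gripper": 0.6}]'

```text
time_s: 4.2
ee_pos: [0.5278, 0.0705, 0.0948]
eef_rot: [-3.141, -0.0, 1.741]
force: [0.2, 0.2, 0.1]
grip_width: 0.0565
```

>>> arm_command --increments '[{"slide": [0, 0, -0.0007], "yaw": 0, "gripper": 0.6}, {"slide": [0, 0, -0.0007], "yaw": 0, "gripper": 0.6}]'

```text
time_s: 4.45
ee_pos: [0.5278, 0.0705, 0.0941]
eef_rot: [-3.141, 0.0, 1.741]
force: [-0.2, -0.2, -0.1]
grip_width: 0.0563
```

>>> arm_command --increments '[{"slide": [0, 0, -0.0005], "yaw": 0, "gripper": 0.6}, {"slide": [0, 0, -0.0005], "yaw": 0, "gripper": 0.6}]'

```text
time_s: 4.7
ee_pos: [0.5278, 0.0705, 0.0936]
eef_rot: [-3.142, -0.0, 1.741]
force: [0.0, -0.0, -0.3]
grip_width: 0.0566
```

>>> arm_command --increments '[{"slide": [0, 0, -0.0007], "yaw": 0, "gripper": 0.6}, {"slide": [0, 0, -0.0007], "yaw": 0, "gripper": 0.6}]'

```text
time_s: 4.95
ee_pos: [0.5278, 0.0705, 0.0929]
eef_rot: [-3.141, 0.0, 1.741]
force: [0.4, 0.3, 0.4]
grip_width: 0.0564
```

>>> arm_command --increments '[{"slide": [0, 0, -0.0005], "yaw": 0, "gripper": 0.6}, {"slide": [0, 0, -0.0005], "yaw": 0, "gripper": 0.6}]'

```text
time_s: 5.2
ee_pos: [0.5278, 0.0705, 0.0924]
eef_rot: [-3.141, 0.0, 1.741]
force: [0.3, 0.2, -0.1]
grip_width: 0.0562
```

>>> arm_command --increments '[{"slide": [0, 0, -0.0005], "yaw": 0, "gripper": 0.6}, {"slide": [0, 0, -0.0005], "yaw": 0, "gripper": 0.6}]'

```text
time_s: 5.45
ee_pos: [0.5278, 0.0705, 0.0919]
eef_rot: [-3.142, 0.0, 1.741]
force: [-0.1, 0.5, -0.3]
grip_width: 0.0563
```

>>> arm_command --increments '[{"slide": [0, 0, -0.0005], "yaw": 0, "gripper": 0.6}, {"slide": [0, 0, -0.0005], "yaw": 0, "gripper": 0.6}]'

```text
time_s: 5.7
ee_pos: [0.5278, 0.0705, 0.0915]
eef_rot: [3.142, 0.0, 1.741]
force: [0.2, -0.3, 0.4]
grip_width: 0.0561
```

>>> arm_command --increments '[{"slide": [0, 0, -0.0005], "yaw": 0, "gripper": 0.6}, {"slide": [0, 0, -0.0005], "yaw": 0, "gripper": 0.6}]'

```text
time_s: 5.95
ee_pos: [0.5279, 0.0705, 0.0911]
eef_rot: [3.141, 0.0, 1.741]
force: [-1.9, 0.5, 3.1]
grip_width: 0.0565
```

>>> arm_command --increments '[{"slide": [0, 0, -0.0005], "yaw": 0, "gripper": 0.6}, {"slide": [0, 0, -0.0005], "yaw": 0, "gripper": 0.6}]'

```text
time_s: 6.2
ee_pos: [0.528, 0.0705, 0.0909]
eef_rot: [3.141, 0.0, 1.741]
force: [-2.3, 0.1, 6.3]
grip_width: 0.0563
```

>>> arm_command --increments '[{"slide": [0.0007, -0.004, 0.0002], "yaw": 0, "gripper": 0.6}, {"slide": [0.0019, -0.011, 0.0003], "yaw": 0, "gripper": 0.6}, {"slide": [0.0032, -0.019, 0.0004], "yaw": 0, "gripper": 0.6}, {"slide": [0.0044, -0.026, 0.0004], "yaw": 0, "gripper": 0.6}, {"slide": [0.0051, -0.03, 0.0004], "yaw": 0, "gripper": 0.6}]'

```text
time_s: 6.82
ee_pos: [0.5332, 0.0401, 0.0919]
eef_rot: [3.141, 0.0, 1.741]
force: [-4.9, -0.7, 13.5]
grip_width: 0.0565
```

>>> arm_command --increments '[{"slide": [0, 0, 0.0006], "yaw": 0, "gripper": 0.6}, {"slide": [0.0007, -0.004, 0.0006], "yaw": 0, "gripper": 0.6}, {"slide": [0.0015, -0.009, 0.0006], "yaw": 0, "gripper": 0.6}, {"slide": [0.0022, -0.013, 0.0006], "yaw": 0, "gripper": 0.6}]'

```text
time_s: 7.32
ee_pos: [0.5353, 0.0273, 0.092]
eef_rot: [3.141, 0.0, 1.741]
force: [-0.5, -0.9, 6.7]
grip_width: 0.0562
```

>>> arm_command --increments '[{"slide": [0.0009, -0.005, 0], "yaw": 0, "gripper": 0.6}, {"slide": [0.0017, -0.01, -0.0001], "yaw": 0, "gripper": 0.6}, {"slide": [0.0026, -0.015, -0.0004], "yaw": 0, "gripper": 0.6}, {"slide": [0.0029, -0.017, -0.0005], "yaw": 0, "gripper": 0.6}]'

```text
time_s: 7.82
ee_pos: [0.5382, 0.0102, 0.0913]
eef_rot: [3.141, 0.0, 1.741]
force: [-0.7, 0.0, 4.9]
grip_width: 0.056
```

>>> arm_command --increments '[{"slide": [0, 0, 0.006], "yaw": 0, "gripper": 0.6}, {"slide": [0, 0, 0.012], "yaw": 0, "gripper": 0.6}, {"slide": [-0.0044, 0.025, 0.012], "yaw": 0, "gripper": 0.6}, {"slide": [-0.0044, 0.025, 0.006], "yaw": 0, "gripper": 0.6}, {"slide": [-0.0044, 0.025, 0.003], "yaw": 0, "gripper": 0.6}, {"slide": [-0.0044, 0.025, 0.0015], "yaw": 0, "gripper": 0.6}, {"slide": [-0.0044, 0.025, 0.0008], "yaw": 0, "gripper": 0.6}]'

```text
time_s: 8.7
ee_pos: [0.5337, 0.035, 0.0918]
eef_rot: [-3.141, 0.0, 1.74]
force: [-2.0, 0.4, 3.9]
grip_width: 0.0562
```

```bash
python3 - <<'E'
from m import *
print(readout.get_obs()["force"],readout.get_obs()["ee_pos"])
c=cam("top"); s=cam("side")
cv2.imwrite("pics/b.png",np.hstack([cv2.resize(c["color"][125:245,285:405],(400,400)),cv2.resize(s["color"][150:250,260:360],(400,400))])[...,::-1])
E
```

```text
[-2.0344148   0.39536105  3.8942075 ] [0.53365879 0.03504029 0.09179257]
```

View pics/b.png

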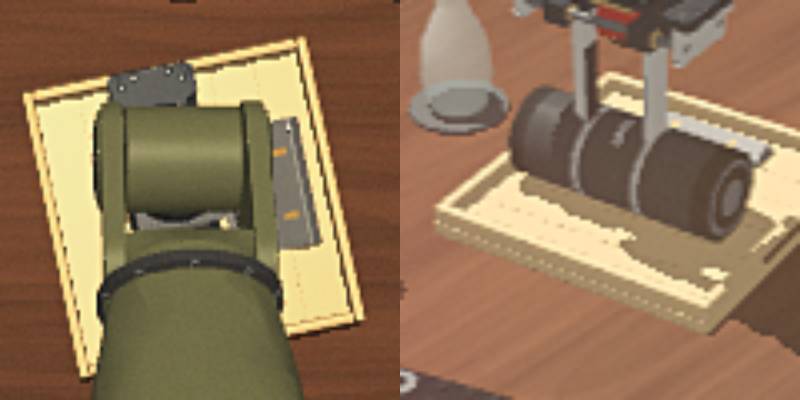

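Square and on track. The side view shows the fingers on top, with the axis parallel to the cradle. Next stroke.

>>> arm_command --increments '[{"slide": [0, 0, -0.0002], "yaw": 0, "gripper": 0.6}, {"slide": [0.0007, -0.004, -0.0002], "yaw": 0, "gripper": 0.6}, {"slide": [0.0017, -0.01, -0.0002], "yaw": 0, "gripper": 0.6}, {"slide": [0.0029, -0.017, -0.0002], "yaw": 0, "gripper": 0.6}, {"slide": [0.0041, -0.024, -0.0002], "yaw": 0, "gripper": 0.6}, {"slide": [0.0052, -0.031, -0.0002], "yaw": 0, "gripper": 0.6}, {"slide": [0.0065, -0.038, -0.0003], "yaw": 0, "gripper": 0.6}, {"slide": [0.0074, -0.0435, -0.0005], "yaw": 0, "gripper": 0.6}]'

```text
time_s: 9.8
ee_pos: [0.5412, -0.0085, 0.0917]
eef_rot: [3.141, 0.0, 1.741]
force: [-2.5, -0.3, 5.7]
grip_width: 0.0565
```

>>> arm_command --increments '[{"slide": [0, 0, 0.006], "yaw": 0, "gripper": 0.6}, {"slide": [0, 0, 0.02], "yaw": 0, "gripper": 0.6}, {"slide": [-0.01, -0.06, 0.05], "yaw": 0, "gripper": 0.6}, {"slide": [-0.03, -0.12, 0.06], "yaw": 0, "gripper": 0.6}, {"slide": [-0.05, -0.18, 0.06], "yaw": 0, "gripper": 0.6}, {"slide": [-0.05, -0.24, 0.06], "yaw": 0, "gripper": 0.6}, {"slide": [-0.05, -0.28, 0.06], "yaw": 0, "gripper": 0.6}, {"slide": [-0.05, -0.28, 0.06], "yaw": 0, "gripper": 0.6}]'

```text
time_s: 10.8
ee_pos: [0.4906, -0.2904, 0.1518]
eef_rot: [3.141, 0.001, 1.738]
force: [0.7, 0.4, 0.5]
grip_width: 0.0562
```

```bash
cat > sp.py <<'E'
from m import *
c=cam("top"); print(readout.get_obs()["ee_pos"].round(4))
m=mask(c,(300,140,385,228),(0,0,0),(180,90,75)); m=cv2.morphologyEx(m,cv2.MORPH_OPEN,np.ones((5,5))); m=cv2.morphologyEx(m,cv2.MORPH_CLOSE,np.ones((9,9)))
print("spk",rect(c,m,.052)); m2=mask(c,(300,140,392,228),(0,0,60),(180,60,200)); print("cr",rect(c,m2,.015))
E
python3 sp.py; python3 -c "
from h import *; save(cam('top'),'t2.png',(280,125,410,245),5)"
```

```text
[ 0.4908 -0.2887  0.1517]
spk ((0.541953369140625, 0.003040607452392578), (205.66261291503906, 78.2920913696289), 9.740581512451172, [[434.0, 24.0], [447.0, -53.0], [650.0, -18.0], [637.0, 59.0]])
cr ((0.5619682006835938, -0.03032621765136719), (159.9694061279297, 144.63668823242188), 10.104609489440918, [[471.0, 27.0], [496.0, -116.0], [653.0, -87.0], [628.0, 55.0]])
```

View pics/t2.png

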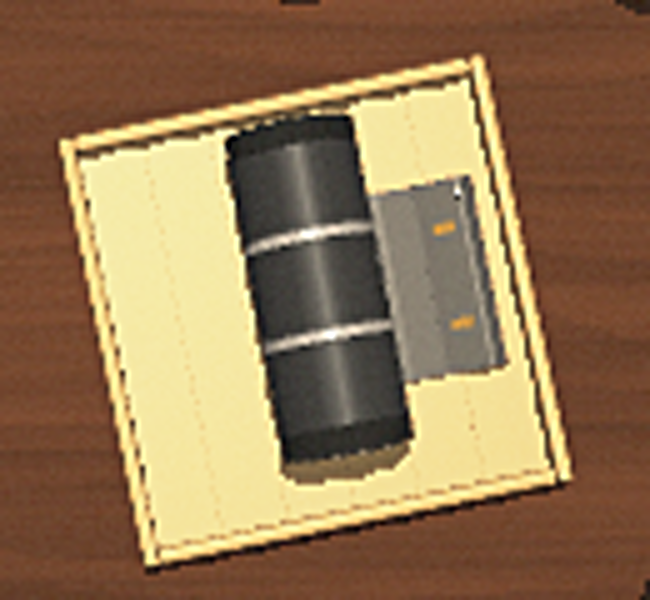

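The speaker is square (9.74° against 9.76° for the cradle) with its centre at about (0.539, 0.003), about 65 mm before the seat and just off the ramp foot.

>>> arm_command --increments '[{"slide": [0, 0.06, 0], "yaw": 0, "gripper": 0.6}, {"slide": [0.01, 0.12, 0], "yaw": 0, "gripper": 0.6}, {"slide": [0.03, 0.18, 0], "yaw": 0, "gripper": 0.6}, {"slide": [0.045, 0.24, -0.01], "yaw": 0, "gripper": 0.6}, {"slide": [0.047, 0.28, -0.02], "yaw": 0, "gripper": 0.6}, {"slide": [0.047, 0.3015, -0.04], "yaw": 0, "gripper": 0.6}, {"slide": [0.047, 0.3015, -0.055], "yaw": 0, "gripper": 0.6}, {"slide": [0.047, 0.3015, -0.055], "yaw": 0, "gripper": 0.6}]'

```text
time_s: 11.9
ee_pos: [0.5374, 0.0136, 0.0957]
eef_rot: [-3.14, -0.0, 1.742]
force: [-0.5, -0.0, -0.3]
grip_width: 0.0561
```

>>> arm_command --increments '[{"slide": [0, 0, -0.003], "yaw": 0, "gripper": 0.6}, {"slide": [0, 0, -0.0045], "yaw": 0, "gripper": 0.6}, {"slide": [0, 0, -0.0045], "yaw": 0, "gripper": 0.6}]'

```text
time_s: 12.28
ee_pos: [0.5382, 0.0131, 0.092]
eef_rot: [3.141, 0.0, 1.74]
force: [-0.6, 0.1, 1.0]
grip_width: 0.0562
```

>>> arm_command --increments '[{"slide": [0, 0, -0.0005], "yaw": 0, "gripper": 0.6}, {"slide": [0.0007, -0.004, -0.0005], "yaw": 0, "gripper": 0.6}, {"slide": [0.0017, -0.01, -0.0005], "yaw": 0, "gripper": 0.6}, {"slide": [0.0029, -0.017, -0.0005], "yaw": 0, "gripper": 0.6}, {"slide": [0.0039, -0.023, -0.0005], "yaw": 0, "gripper": 0.6}, {"slide": [0.0046, -0.027, -0.0005], "yaw": 0, "gripper": 0.6}, {"slide": [0.0048, -0.028, -0.0005], "yaw": 0, "gripper": 0.6}]'

```text
time_s: 13.15
ee_pos: [0.543, -0.0149, 0.092]
eef_rot: [3.141, 0.0, 1.74]
force: [-1.6, 0.4, 8.0]
grip_width: 0.0562
```

>>> arm_command --increments '[{"slide": [0, 0, 0.002], "yaw": 0, "gripper": 0.6}, {"slide": [0, 0, 0.01], "yaw": 0, "gripper": 0.6}, {"slide": [-0.0045, 0.0226, 0.01], "yaw": 0, "gripper": 0.6}, {"slide": [-0.0045, 0.0226, 0.004], "yaw": 0, "gripper": 0.6}, {"slide": [-0.0045, 0.0226, 0.0015], "yaw": 0, "gripper": 0.6}, {"slide": [-0.0045, 0.0226, -0.0003], "yaw": 0, "gripper": 0.6}, {"slide": [-0.0045, 0.0226, -0.0008], "yaw": 0, "gripper": 0.6}]'

```text
time_s: 14.02
ee_pos: [0.5383, 0.0077, 0.0903]
eef_rot: [-3.141, -0.0, 1.74]
force: [0.6, -0.9, 0.4]
grip_width: 0.0564
```

>>> arm_command --increments '[{"slide": [0, 0, -0.0004], "yaw": 0, "gripper": 0.6}, {"slide": [0, 0, -0.0004], "yaw": 0, "gripper": 0.6}]'

```text
time_s: 14.28
ee_pos: [0.5383, 0.008, 0.0901]
eef_rot: [3.142, 0.0, 1.741]
force: [-0.2, 0.3, 1.6]
grip_width: 0.0568
```

>>> arm_command --increments '[{"slide": [0, 0, -0.0004], "yaw": 0, "gripper": 0.6}, {"slide": [0, 0, -0.0004], "yaw": 0, "gripper": 0.6}]'

```text
time_s: 14.52
ee_pos: [0.5384, 0.0081, 0.0898]
eef_rot: [3.141, 0.0, 1.741]
force: [-0.5, 1.2, 3.8]
grip_width: 0.0566
```

>>> arm_command --increments '[{"slide": [0, 0, -0.0001], "yaw": 0, "gripper": 0.6}, {"slide": [0.0005, -0.003, 0.0003], "yaw": 0, "gripper": 0.6}, {"slide": [0.001, -0.006, 0.0008], "yaw": 0, "gripper": 0.6}, {"slide": [0.0016, -0.009, 0.0015], "yaw": 0, "gripper": 0.6}, {"slide": [0.0021, -0.0119, 0.0022], "yaw": 0, "gripper": 0.6}, {"slide": [0.0026, -0.0149, 0.0028], "yaw": 0, "gripper": 0.6}, {"slide": [0.0031, -0.0179, 0.0034], "yaw": 0, "gripper": 0.6}]'

```text
time_s: 15.4
ee_pos: [0.5413, -0.0101, 0.0929]
eef_rot: [-3.141, -0.0, 1.741]
force: [-0.1, 0.8, 0.3]
grip_width: 0.0565
```

>>> arm_command --increments '[{"slide": [0, 0, -0.0005], "yaw": 0, "gripper": 0.6}, {"slide": [0, 0, -0.0005], "yaw": 0, "gripper": 0.6}]'

```text
time_s: 15.65
ee_pos: [0.5413, -0.0098, 0.0924]
eef_rot: [-3.141, -0.0, 1.741]
force: [0.1, -0.1, 0.4]
grip_width: 0.056
```

>>> arm_command --increments '[{"slide": [0, 0, -0.0004], "yaw": 0, "gripper": 0.6}, {"slide": [0, 0, -0.0004], "yaw": 0, "gripper": 0.6}]'

```text
time_s: 15.9
ee_pos: [0.5414, -0.0098, 0.0921]
eef_rot: [-3.142, -0.0, 1.741]
force: [-0.6, -0.1, 0.0]
grip_width: 0.0563
```

>>> arm_command --increments '[{"slide": [0, 0, -0.0004], "yaw": 0, "gripper": 0.6}, {"slide": [0, 0, -0.0004], "yaw": 0, "gripper": 0.6}]'

```text
time_s: 16.15
ee_pos: [0.5414, -0.0098, 0.092]
eef_rot: [3.141, 0.0, 1.741]
force: [-1.1, -0.5, 4.4]
grip_width: 0.0562
```

I lost contact before the ramp, so I'll look where the speaker lies.

>>> arm_command --increments '[{"slide": [0, 0, 0.003], "yaw": 0, "gripper": 0.6}, {"slide": [0, 0, 0.02], "yaw": 0, "gripper": 0.6}, {"slide": [-0.01, -0.06, 0.05], "yaw": 0, "gripper": 0.6}, {"slide": [-0.03, -0.12, 0.06], "yaw": 0, "gripper": 0.6}, {"slide": [-0.05, -0.18, 0.06], "yaw": 0, "gripper": 0.6}, {"slide": [-0.05, -0.24, 0.06], "yaw": 0, "gripper": 0.6}, {"slide": [-0.05, -0.28, 0.06], "yaw": 0, "gripper": 0.6}, {"slide": [-0.05, -0.28, 0.06], "yaw": 0, "gripper": 0.6}]'

```text
time_s: 17.15
ee_pos: [0.4909, -0.2924, 0.1525]
eef_rot: [3.141, 0.001, 1.737]
force: [-0.0, 1.1, -1.0]
grip_width: 0.0565
```

```bash
python3 sp.py
```

```text
[ 0.4911 -0.2908  0.1524]
spk ((0.545377685546875, -0.016781288146972655), (206.08834838867188, 78.64450073242188), 9.70767879486084, [[437.0, 5.0], [450.0, -73.0], [654.0, -38.0], [640.0, 39.0]])
cr ((0.5541784057617187, -0.04145994567871094), (179.48065185546875, 125.4479751586914), 10.104609489440918, [[455.0, 5.0], [477.0, -119.0], [654.0, -87.0], [632.0, 36.0]])
```

>>> arm_command --increments '[{"slide": [0, 0.06, 0], "yaw": 0, "gripper": 0.6}, {"slide": [0.01, 0.12, 0], "yaw": 0, "gripper": 0.6}, {"slide": [0.03, 0.18, 0], "yaw": 0, "gripper": 0.6}, {"slide": [0.045, 0.24, -0.01], "yaw": 0, "gripper": 0.6}, {"slide": [0.048, 0.28, -0.02], "yaw": 0, "gripper": 0.6}, {"slide": [0.048, 0.2915, -0.04], "yaw": 0, "gripper": 0.6}, {"slide": [0.048, 0.2915, -0.0565], "yaw": 0, "gripper": 0.6}, {"slide": [0.048, 0.2915, -0.0565], "yaw": 0, "gripper": 0.6}]'

```text
time_s: 18.2
ee_pos: [0.5387, 0.0016, 0.0945]
eef_rot: [-3.14, -0.0, 1.741]
force: [0.0, -0.6, -0.7]
grip_width: 0.0563
```

>>> arm_command --increments '[{"slide": [0, 0, -0.0025], "yaw": 0, "gripper": 0.6}, {"slide": [0, 0, -0.0035], "yaw": 0, "gripper": 0.6}, {"slide": [0, 0, -0.0035], "yaw": 0, "gripper": 0.6}]'

```text
time_s: 18.58
ee_pos: [0.5395, 0.0014, 0.092]
eef_rot: [3.141, 0.0, 1.74]
force: [-0.2, -1.2, 0.4]
grip_width: 0.0567
```

>>> arm_command --increments '[{"slide": [0, 0, -0.0009], "yaw": 0, "gripper": 0.6}, {"slide": [0, 0, -0.0009], "yaw": 0, "gripper": 0.6}]'

```text
time_s: 18.82
ee_pos: [0.5394, 0.0017, 0.0908]
eef_rot: [-3.142, -0.0, 1.741]
force: [-0.6, -0.1, 0.5]
grip_width: 0.0564
```

>>> arm_command --increments '[{"slide": [0, 0, -0.0004], "yaw": 0, "gripper": 0.6}, {"slide": [0, 0, -0.0004], "yaw": 0, "gripper": 0.6}]'

```text
time_s: 19.08
ee_pos: [0.5394, 0.0017, 0.0905]
eef_rot: [3.142, -0.0, 1.741]
force: [-0.0, -0.2, 0.5]
grip_width: 0.0566
```

>>> arm_command --increments '[{"slide": [0, 0, -0.0004], "yaw": 0, "gripper": 0.6}, {"slide": [0, 0, -0.0004], "yaw": 0, "gripper": 0.6}]'

```text
time_s: 19.32
ee_pos: [0.5395, 0.0017, 0.0902]
eef_rot: [3.141, 0.0, 1.741]
force: [0.1, 1.4, 1.9]
grip_width: 0.0564
```

>>> arm_command --increments '[{"slide": [0, 0, -0.0003], "yaw": 0, "gripper": 0.6}, {"slide": [0, 0, -0.0003], "yaw": 0, "gripper": 0.6}]'

```text
time_s: 19.58
ee_pos: [0.5395, 0.0017, 0.09]
eef_rot: [3.141, 0.0, 1.741]
force: [-0.9, 0.4, 3.3]
grip_width: 0.0566
```

>>> arm_command --increments '[{"slide": [0, 0, -0.0002], "yaw": 0, "gripper": 0.6}, {"slide": [0.0005, -0.003, 0.0003], "yaw": 0, "gripper": 0.6}, {"slide": [0.001, -0.006, 0.0011], "yaw": 0, "gripper": 0.6}]'

```text
time_s: 19.95
ee_pos: [0.5404, -0.0041, 0.0912]
eef_rot: [3.141, -0.0, 1.741]
force: [-1.9, 2.7, 6.8]
grip_width: 0.0566
```

>>> arm_command --increments '[{"slide": [0.0005, -0.003, 0.0006], "yaw": 0, "gripper": 0.6}, {"slide": [0.001, -0.006, 0.0012], "yaw": 0, "gripper": 0.6}]'

```text
time_s: 20.2
ee_pos: [0.5415, -0.0101, 0.0926]
eef_rot: [3.141, -0.0, 1.741]
force: [-2.8, 2.6, 9.4]
grip_width: 0.0564
```

>>> arm_command --increments '[{"slide": [0.0005, -0.003, 0.0008], "yaw": 0, "gripper": 0.6}, {"slide": [0.001, -0.006, 0.0013], "yaw": 0, "gripper": 0.6}]'

```text
time_s: 20.45
ee_pos: [0.5425, -0.0162, 0.0939]
eef_rot: [3.141, -0.0, 1.741]
force: [-2.2, 2.1, 9.2]
grip_width: 0.0564
```

>>> arm_command --increments '[{"slide": [0.0005, -0.003, 0.0006], "yaw": 0, "gripper": 0.6}, {"slide": [0.001, -0.006, 0.0011], "yaw": 0, "gripper": 0.6}, {"slide": [0.0016, -0.0091, 0.0015], "yaw": 0, "gripper": 0.6}]'

```text
time_s: 20.82
ee_pos: [0.5441, -0.0253, 0.0954]
eef_rot: [3.141, -0.0, 1.741]
force: [-3.2, 1.9, 10.0]
grip_width: 0.0562
```

>>> arm_command --increments '[{"slide": [0.0005, -0.003, 0.0006], "yaw": 0, "gripper": 0.6}, {"slide": [0.001, -0.006, 0.001], "yaw": 0, "gripper": 0.6}, {"slide": [0.0016, -0.0091, 0.0014], "yaw": 0, "gripper": 0.6}]'

```text
time_s: 21.2
ee_pos: [0.5457, -0.0345, 0.0967]
eef_rot: [3.141, -0.0, 1.741]
force: [-4.0, 1.8, 7.2]
grip_width: 0.0563
```

>>> arm_command --increments '[{"slide": [0.0004, -0.003, 0.0004], "yaw": 0, "gripper": 0.6}, {"slide": [0.0008, -0.006, 0.0007], "yaw": 0, "gripper": 0.6}, {"slide": [0.0013, -0.0091, 0.001], "yaw": 0, "gripper": 0.6}]'

```text
time_s: 21.58
ee_pos: [0.5472, -0.0436, 0.0977]
eef_rot: [3.141, 0.0, 1.741]
force: [0.5, 2.0, 5.7]
grip_width: 0.0567
```

>>> arm_command --increments '[{"slide": [0.0005, -0.003, 0.0001], "yaw": 0, "gripper": 0.6}, {"slide": [0.001, -0.006, 0.0002], "yaw": 0, "gripper": 0.6}, {"slide": [0.0016, -0.0091, 0.0003], "yaw": 0, "gripper": 0.6}]'

```text
time_s: 21.95
ee_pos: [0.5488, -0.0529, 0.0981]
eef_rot: [3.141, 0.0, 1.741]
force: [-1.2, 0.3, 6.7]
grip_width: 0.0565
```

>>> arm_command --increments '[{"slide": [0.0005, -0.003, -0.0001], "yaw": 0, "gripper": 0.6}, {"slide": [0.001, -0.006, -0.0002], "yaw": 0, "gripper": 0.6}, {"slide": [0.0016, -0.0091, -0.0005], "yaw": 0, "gripper": 0.6}]'

```text
time_s: 22.32
ee_pos: [0.5505, -0.0621, 0.0977]
eef_rot: [3.14, 0.001, 1.741]
force: [-1.0, -0.1, 8.5]
grip_width: 0.0561
```

>>> arm_command --increments '[{"slide": [0.0005, -0.003, -0.0002], "yaw": 0, "gripper": 0.6}, {"slide": [0.001, -0.006, -0.0007], "yaw": 0, "gripper": 0.6}, {"slide": [0.0016, -0.0091, -0.0012], "yaw": 0, "gripper": 0.6}]'

```text
time_s: 22.7
ee_pos: [0.5521, -0.0714, 0.0965]
eef_rot: [3.14, 0.001, 1.741]
force: [-0.3, -1.9, 7.1]
grip_width: 0.0562
```

Past the crest: the along-roll force has changed sign. I'll lift off, let it drop home and look.

>>> arm_command --increments '[{"slide": [0.0003, -0.002, 0.003], "yaw": 0, "gripper": 0.6}, {"slide": [0.0003, -0.002, 0.02], "yaw": 0, "gripper": 0.6}, {"slide": [0.0003, -0.002, 0.04], "yaw": 0, "gripper": 0.6}, {"slide": [-0.02, -0.06, 0.06], "yaw": 0, "gripper": 0.3}, {"slide": [-0.05, -0.12, 0.06], "yaw": 0, "gripper": 0}, {"slide": [-0.06, -0.18, 0.06], "yaw": 0, "gripper": 0}, {"slide": [-0.06, -0.24, 0.06], "yaw": 0, "gripper": 0}, {"slide": [-0.06, -0.24, 0.06], "yaw": 0, "gripper": 0}]'

```text
time_s: 23.7
ee_pos: [0.4909, -0.3142, 0.1565]
eef_rot: [3.141, 0.001, 1.737]
force: [0.1, 0.3, 0.4]
grip_width: 0.0097
```

```bash
sed -i 's/140,385,228),(0,0,0)/140,395,228),(0,0,0)/' sp.py; python3 sp.py; python3 -c "
from h import *
c=cam('top'); s=cam('side')
cv2.imwrite('pics/home.png',np.hstack([cv2.resize(c['color'][125:245,285:405],(400,400)),cv2.resize(s['color'][150:250,260:360],(400,400))])[...,::-1])"
```

```text
[ 0.4912 -0.3123  0.1563]
spk ((0.5532921142578126, -0.06081349563598633), (206.7421417236328, 82.55137634277344), 9.858301162719727, [[444.0, -38.0], [459.0, -119.0], [662.0, -84.0], [648.0, -2.0]])
cr ((0.5548128051757812, -0.0664395751953125), (65.14813232421875, 80.96862030029297), 11.431363105773926, [[515.0, -33.0], [531.0, -113.0], [595.0, -100.0], [579.0, -20.0]])
```

View pics/home.png

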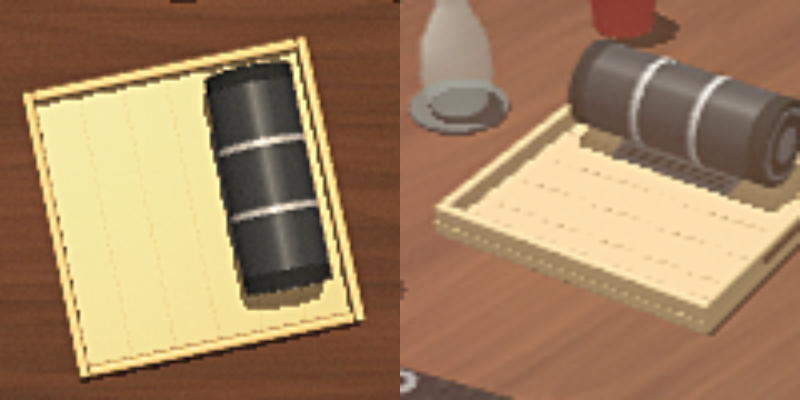

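The speaker lies in the saddle, square (9.86° against 9.76°) and centred within about 3 mm; the side view shows the ribbed ramp now bare in front of it. Now the toggle.

>>> arm_command --increments '[{"slide": [0.01, -0.003, 0], "yaw": 0.17, "gripper": 0}, {"slide": [0.02, -0.003, 0], "yaw": 0.34, "gripper": 0}, {"slide": [0.03, -0.003, 0], "yaw": 0.51, "gripper": 0}, {"slide": [0.038, -0.003, 0], "yaw": 0.68, "gripper": 0}, {"slide": [0.038, -0.003, 0], "yaw": 0.85, "gripper": 0}, {"slide": [0.038, -0.003, 0], "yaw": 1.02, "gripper": 0}, {"slide": [0.038, -0.003, 0], "yaw": 1.15, "gripper": 0}, {"slide": [0.038, -0.003, 0], "yaw": 1.25, "gripper": 0}]'

```text
time_s: 24.85
ee_pos: [0.5302, -0.3121, 0.1564]
eef_rot: [3.141, 0.0, 2.997]
force: [-1.0, -0.0, -0.3]
grip_width: 0.0007
```

>>> arm_command --increments '[{"slide": [0, 0, -0.03], "yaw": 0, "gripper": 0}, {"slide": [0, 0, -0.06], "yaw": 0, "gripper": 0}, {"slide": [0, 0, -0.08], "yaw": 0, "gripper": 0}, {"slide": [0, 0, -0.08], "yaw": 0, "gripper": 0}]'

```text
time_s: 25.35
ee_pos: [0.5296, -0.3121, 0.0751]
eef_rot: [3.14, -0.002, 2.993]
force: [0.4, 1.0, -0.0]
grip_width: 0.0006
```

```bash
python3 -c "
from h import *
c=cam('top'); s=cam('side'); o=readout.get_obs(); print(o['ee_pos'],o['eef_rot'],o['force'])
cv2.imwrite('pics/tg.png',np.hstack([cv2.resize(c['color'][150:200,425:475],(400,400)),cv2.resize(s['color'][130:170,350:390],(400,400))])[...,::-1])"
```

```text
[ 0.53034128 -0.31322341  0.0770177 ] [-3.14119299e+00  9.34652951e-04  2.99201951e+00] [0.26956517 0.59954178 0.35308724]
```

View pics/tg.png

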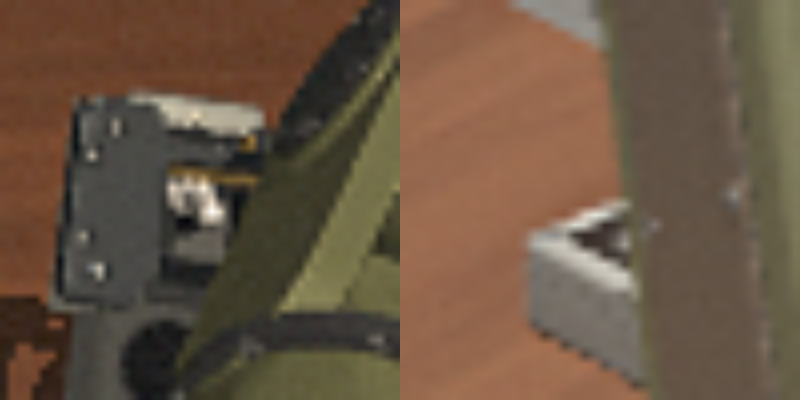

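The side view is blocked by the arm. In the top view the ball is still visible at crop (205,200), so it is untouched. I'll lower to pushing height and push along the strip.

>>> arm_command --increments '[{"slide": [-0.002, -0.002, -0.01], "yaw": 0, "gripper": 0}, {"slide": [-0.002, -0.002, -0.02], "yaw": 0, "gripper": 0}, {"slide": [-0.002, -0.002, -0.021], "yaw": 0, "gripper": 0}, {"slide": [-0.002, -0.002, -0.021], "yaw": 0, "gripper": 0}]'

```text
time_s: 25.95
ee_pos: [0.5277, -0.316, 0.0548]
eef_rot: [3.142, -0.0, 2.991]
force: [0.5, -0.2, 0.2]
grip_width: 0.0005
```

>>> arm_command --increments '[{"slide": [0.004, -0.0006, 0], "yaw": 0, "gripper": 0}, {"slide": [0.008, -0.0012, 0], "yaw": 0, "gripper": 0}, {"slide": [0.012, -0.0018, 0], "yaw": 0, "gripper": 0}, {"slide": [0.016, -0.0025, 0], "yaw": 0, "gripper": 0}]'

```text
time_s: 26.45
ee_pos: [0.5439, -0.3186, 0.0551]
eef_rot: [-3.141, -0.0, 2.991]
force: [-4.2, 0.1, 3.1]
grip_width: 0.0002
```

>>> arm_command --increments '[{"slide": [0.003, -0.0004, 0], "yaw": 0, "gripper": 0}, {"slide": [0.006, -0.0009, 0], "yaw": 0, "gripper": 0}, {"slide": [0.009, -0.0013, 0], "yaw": 0, "gripper": 0}, {"slide": [0.012, -0.0018, 0], "yaw": 0, "gripper": 0}]'

```text
time_s: 26.95
ee_pos: [0.5555, -0.32, 0.0546]
eef_rot: [3.141, -0.001, 2.991]
force: [-4.7, 0.9, 1.3]
grip_width: 0.0001
```

>>> arm_command --increments '[{"slide": [0.001, -0.0002, 0], "yaw": 0, "gripper": 0}, {"slide": [0.002, -0.0003, 0], "yaw": 0, "gripper": 0}]'

```text
time_s: 27.2
ee_pos: [0.5561, -0.3201, 0.0543]
eef_rot: [3.141, -0.005, 2.991]
force: [-18.3, 3.0, 8.0]
grip_width: 0.0003
```

Sliding took 4.7 N, which is 2 N at the tip through the lever, and then the force jumped to 18 N: that is the end stop. I'll back off, lift and check.

>>> arm_command --increments '[{"slide": [-0.008, 0.0012, 0], "yaw": 0, "gripper": 0}, {"slide": [-0.02, 0.003, 0], "yaw": 0, "gripper": 0}, {"slide": [-0.025, 0.004, 0.03], "yaw": 0, "gripper": 0}, {"slide": [-0.03, 0.005, 0.09], "yaw": 0, "gripper": 0}, {"slide": [-0.09, -0.04, 0.13], "yaw": 0, "gripper": 0}, {"slide": [-0.14, -0.08, 0.15], "yaw": 0, "gripper": 0}, {"slide": [-0.19, -0.11, 0.15], "yaw": 0, "gripper": 0}, {"slide": [-0.22, -0.14, 0.15], "yaw": 0, "gripper": 0}]'

```text
time_s: 28.2
ee_pos: [0.3365, -0.4606, 0.2057]
eef_rot: [-3.14, 0.001, 2.991]
force: [1.0, 0.9, -0.2]
grip_width: 0.0004
```

>>> arm_command --increments '[{"slide": [-0.03, -0.04, 0], "yaw": -0.1, "gripper": 0}, {"slide": [-0.03, -0.04, 0], "yaw": -0.1, "gripper": 0}]'

```text
time_s: 28.45
ee_pos: [0.3059, -0.5017, 0.2046]
eef_rot: [-3.141, 0.0, 2.886]
force: [0.2, 0.4, 0.4]
grip_width: 0.0005
```

```bash
python3 sp.py; python3 -c "
from h import *
c=cam('top'); s=cam('side'); o=readout.get_obs(); print(o['time_s'],o['ee_pos'],o['force'])
a=cv2.resize(c['color'][155:190,432:467],(266,266),interpolation=0); b=cv2.resize(s['color'][140:165,362:387],(266,266),interpolation=0); d=cv2.resize(c['color'][85:245,190:450],(432,266))
cv2.imwrite('pics/fin.png',cv2.resize(np.hstack([a,b]),(532,266))[...,::-1]); cv2.imwrite('pics/fin.png',np.vstack([np.hstack([a,b]),cv2.copyMakeBorder(d,0,0,50,50,0)])[...,::-1])"
```

```text
[ 0.3073 -0.5004  0.2045]
spk ((0.5532921142578126, -0.06081349563598633), (206.7421417236328, 82.55137634277344), 9.858301162719727, [[444.0, -38.0], [459.0, -119.0], [662.0, -84.0], [648.0, -2.0]])
cr ((0.5585230712890625, -0.0664188232421875), (180.33692932128906, 83.52592468261719), 7.452980995178223, [[464.0, -37.0], [475.0, -120.0], [653.0, -96.0], [643.0, -13.0]])
28.6 [ 0.30875282 -0.49925794  0.20477166] [ 0.64416826  0.02006718 -0.26643287]
```

View pics/fin.png

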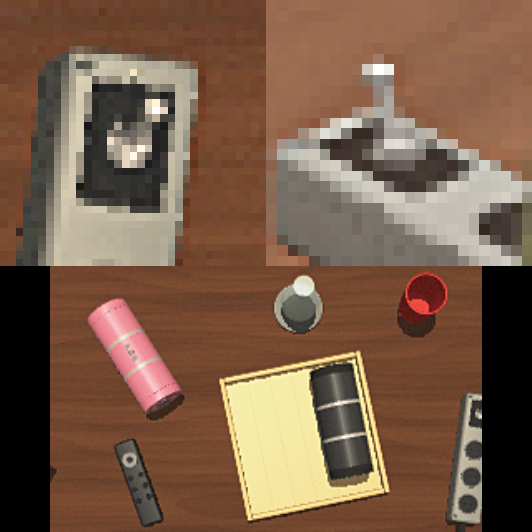

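The ball moved from px (451.2,175.9) to (452.2,168.6), about 22 mm, matching the full swing of 21.8 mm. The speaker is unchanged in the saddle, and the bystanders are where they were.

```bash
python3 -c "
from station import job; print(job.hand_in())"
```

```text
the job is handed in; nothing more can be done
None
```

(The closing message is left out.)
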